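# Check the kettle with the thermometer, then open the safety-capped fuel bottle

### The arm

A 6-joint arm with a two-finger parallel gripper is mounted at the origin on the work surface. World frame = base frame: x ahead of the robot, y to its left, z up, the work surface at z = 0. Lengths are in mm, angles in rad, forces in N, time in s.
With the tool pointing down it reaches from about 350 to 775 mm from the base axis. Payload 7.3 kg.
Tool frame: the origin (TCP) lies at the centre of the arm's flange, where the gripper is bolted on; the fingertips stand 178 mm ahead of it and the grasp point (between the pads) lies 159 mm ahead of it; z points along the fingers, y is the direction in which the jaws open and shut (so a half turn about z gives the same grasp; the last joint's range is limited). The gripper opens to 92 mm and grips with 3 to 60 N. Pads are 19 mm wide; open, the fingers measure 130 mm over their backs; the gripper's body (75 mm by 190 mm) begins 47 mm behind the grasp point.
Start: joints at [0.965, 0.342, 1.524, -0, 1.275, -0.146], TCP at [232.959, 470.487, 404.741] pointing down, gripper open.
Joint ranges: [-2.53, 2.53], [-0.77, 2.02], [0.04, 2.7], [-1, 4.14], [0.28, 2.66], [-3.11, 3.11]. Speed limits (rad/s): [2.57, 2.57, 3.14, 3.14, 3.14, 3.14].

### API

Orientations are given as [roll, pitch, yaw] about the fixed x, y, z axes, in that order (R = Rz(yaw) Ry(pitch) Rx(roll)).
In Python, from plant import get_obs, capture, close_job gives the robot as it stands. The module is installed in compiled form; this text tells all that it offers.
- The arm moves only by the shell command python3 -m pendant 'ROWS'. ROWS is JSON, a list of rows, each a list of 3 entries, a list of its own where there are three numbers: the shift along the tool's x, y, z in m, then the turn, a rotation vector about the tool's x, y, z in rad, then the finger opening in m, from 0 to 0.0918. In form: [[[tx, ty, tz], [wx, wy, wz], fingers], ...]. A call has 1 to 10 rows; each row is the pose to reach, as a shift and turn from the pose commanded when the call began, along the tool's axes at that moment; what a row does not reach only later rows make up. A row lasts 1/12 s, in which the tool goes at most 41.7 mm and 7.16 degrees, less where a joint would pass 70% of its speed; a pose out of reach is approached as far as the arm can. A call with a gripper value outside its range is refused whole. The fingers move at their own pace and stop on an object; the grip force is fixed at half the most. Time passes only in rows, so rows that repeat a pose let the fingers close. It gives the time, the measured TCP pose, the force and the opening at its end, in the units of the state.
- get_obs(): the state, without advancing time (a new reading comes with each control period).
- capture(name): name is "scene" or "side" or "wrist"; returns a dict with "color" (400x640x3 uint8, red, green, blue), "mtx" (3x3 intrinsics, pixels), "rvec" (rotation vector, rad) and "tvec" (3), from world to camera coordinates, as OpenCV has them. Camera axes: x right, y down, z forward; pixel columns grow to the right and rows downward; lengths in mm; the calibration is good to about 2 mm. A picture is of the moment at which its call begins. There is no depth.
- close_job(): hands the job in, once; it reports no verdict.
The state is a dict: "time": time; "joint_positions": joint angles; "dq": joint speeds; "tau": joint torques, N m; "tool_pos": TCP position; "tcp_rot": TCP orientation; "contact_force": force on the tool from outside, world axes, zero at the start; "moment": the same for the moment, N m; "grip_width": finger opening in mm.
Only numpy, scipy, OpenCV 4.12 (cv2) and the standard library are available. Lean on these libraries where they do the work, as an engineer would, in place of code of your own. Each camera call takes 0.05 s, during which the arm holds its last target. There are 200 camera calls.

### The job

Before fuel is opened, check that the kettle is cold: pick up the infrared thermometer and, about a hand's breadth off, hold it level and steady for two seconds with its lens aimed at the middle of the kettle's side, then lay it down flat on its underside on the bench again and let go of it. Then open the fuel bottle: push its safety cap down against the spring, twist it a quarter turn anticlockwise while it is down, and lift it straight up. Finish still holding the cap upright in the gripper, over the bottle with about 7 cm of air between cap and neck; leave the kettle, mug, tin and lamp where they stand.

Things in the scene. Friction and masses are not known exactly. Their poses are not given: they have to be found in the camera images.
- thermo_center (a point): Infrared thermometer, 150 g, loose, lying on the bench: a grey bar 110 mm long, 30 mm wide (y), 36 mm high, with a black round nose 28 mm across and 30 mm long at its front; 140 mm long in all. The point is its centre: 70 mm from either end, 18 mm up. x points forward out of the lens (the line of aim), z up. Grip it across its width here. No button needs pressing.
- thermo_lens (a point): The lens at the tip of the thermometer's nose, 70 mm ahead of its centre and at the same height; same axes, x along the line of aim.
- kettle_middle (a point): Stainless camp kettle, round, 132 mm across, 130 mm high, 0.9 kg, free standing. The point lies on its upright axis, 55 mm above the bench (66 mm inside the side wall): aim at it to meet the middle of the side. The spout points along x, reaching 105 mm from the axis, generally to the left; the wire handle lies back on the other side, 113 mm up. Keep clear.
- neck_top (a point): Centre of the top of the neck of the aluminium fuel bottle, 156 mm above the bench. The bottle (76 mm across) is strapped in a 110 mm square wooden holder screwed to the bench and does not move. z up. The cap hides the neck: its catches reach 22 mm from the axis.
- cap_center (a point): The bottle's loose black safety cap, 60 g, 52 mm high: a round ribbed skirt 58 mm across, 24.5 mm high, with a flat top; on it a straight grip bar 50 mm long (along x), 18 mm wide (y), 27.5 mm high. The point is on its axis, half-way up: 26 mm above the lower rim and 26 mm below the bar's top. z up. Closed, it is 170 mm above the bench and its yaw equals the neck's.
- spring (a joint): How far the spring in the neck is pushed down: 0 m closed or off, 0.008 with the cap bottomed; 6 N at first, 10 N there. Two catches hold the cap: it must be 5 to 7 mm down, and kept down while it turns anticlockwise (seen from above) 65 to 115 degrees, best 85 to 90; then it lifts freely. Not pushed, it turns only a few degrees; clockwise it is blocked.
- mug_mid (a point): Red enamel mug, 82 mm across and 82 mm high with a handle, loose; the point is on its axis, 41 mm up. To be left alone.
- tin_mid (a point): Round aluminium tin, 72 mm across, 85 mm high, loose; the point is on its axis, 42 mm up. To be left alone.
- lamp_mid (a point): Black work lamp with a push button on its round base (120 mm across), 225 mm high; the point is on the base's axis, 100 mm up. To be left alone.
Mind the look-alikes: they are no part of the job. Of the things shaped like the part that bears thermo_center, the grey one is meant. What is shaped like the part that bears cap_center but pink is not meant.

How it is judged:
By the outcome, as a careful person would: the job done as asked, in the order asked, and still so for the second after the job is handed in, while the arm keeps its last pose, push and grip.
It also fails if it takes over 72 s, if anything falls off the work surface, if the arm or the gripper's body presses on something with over 40 N, if the wrist force passes 120 N, or if a joint passes its speed limit or range.

## Working session

There is one attempt and no reset: what is moved stays moved. The work goes in short steps, Python scripts to look and compute and a shell command to move; the robot and the scene stay as the last step left them, time stands still between calls to the robot, and variables do not carry over. Pictures are saved under pics/ and viewed, about 8 in all and at most 12, crops included, and the job is handed in when it is done.

```bash
mkdir -p pics; cat > h.py <<'E'
import numpy as np, cv2
from plant import get_obs, capture
from scipy.spatial.transform import Rotation as Ro
def snap(n,f):
    c=capture(n); cv2.imwrite(f'pics/{f}.png',c['color'][:,:,::-1]); np.savez(f'pics/{f}.npz',**c); return c
def load(f): return dict(np.load(f'pics/{f}.npz'))
def ray(c,u,v):
    R,_=cv2.Rodrigues(np.float64(c['rvec'])); t=np.float64(c['tvec']).reshape(3)
    return -R.T@t, R.T@np.linalg.inv(c['mtx'])@np.array([u,v,1.])
def onz(c,u,v,z):
    o,d=ray(c,u,v); return o+d*(z-o[2])/d[2]
def proj(c,p): return cv2.projectPoints(np.float64(p).reshape(-1,1,3),np.float64(c['rvec']),np.float64(c['tvec']),c['mtx'],None)[0].reshape(-1,2)
E
python3 - <<'E'
from h import *
a=[snap(n,n+'0') for n in('scene','side','wrist')]
for c in a: print(ray(c,320,200))
o=get_obs(); print(o)
cv2.imwrite('pics/both.png',np.vstack([a[0]['color'],a[1]['color']])[:,:,::-1][:, :] if 0 else cv2.resize(np.vstack([a[0]['color'],a[1]['color']])[:,:,::-1],(480,600)))
E
```

```text
(array([1136.29365121,  -59.19394503, 1123.006425  ]), array([-0.50913306, -0.00792449, -0.86073583]))
(array([ 243.81076989, -851.81306043, 1131.57183055]), array([ 0.19779767,  0.62844364, -0.75278132]))
(array([169.76635141, 501.40559   , 384.5108657 ]), array([ 0.22074558, -0.12433221, -0.96744821]))
{'time': 0.15, 'joint_positions': array([ 9.64995120e-01,  3.42535763e-01,  1.52480725e+00, -1.39064340e-05,
        1.27543242e+00, -1.46005491e-01]), 'dq': array([-1.07441671e-04, -2.08218711e-03, -2.00528166e-03, -1.46650952e-05,
       -5.18448719e-04, -1.82685132e-04]), 'tau': array([ 1.47355342e-03, -4.31469619e+01, -2.44355249e+01,  7.18302769e-02,
        5.37308352e-02, -3.58269779e-05]), 'tool_pos': array([232.89623236, 470.38946069, 404.21510002]), 'tcp_rot': array([-3.14042053e+00, -1.58920937e-04,  2.68180090e+00]), 'contact_force': array([ 0.95044244, -0.18745725,  0.11873784]), 'moment': array([-0.02681743,  0.04145804,  0.00404508]), 'grip_width': 91.96059819810415}
```

View pics/scene0.png

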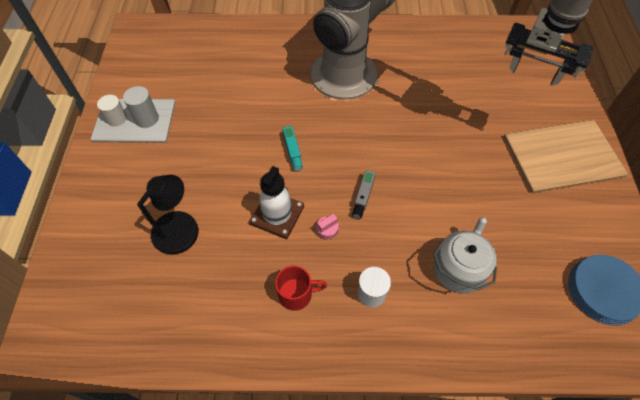

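View pics/side0.png

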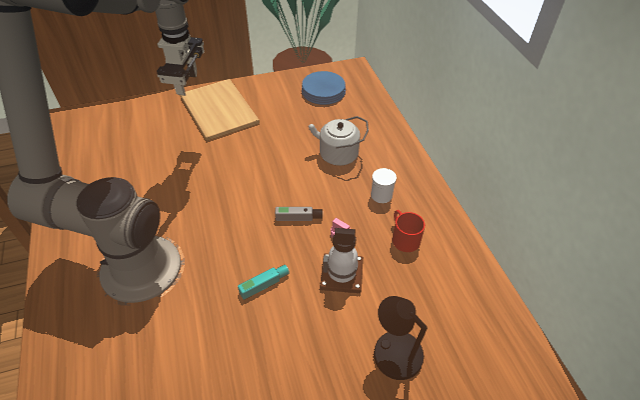

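Candidates, in scene pixels: thermometer-shaped are grey (363,195) and teal (292,148), so I want the grey one. Cap-shaped are black on the bottle (273,182) and pink on the bench (327,227), so I want the black one. Next is a close crop to check this.

```bash
python3 - <<'E'
from h import *
c=load('scene0')['color'][155:300,245:510,::-1]; s=load('side0')['color'][110:300,260:380,::-1]
a=cv2.resize(c,None,fx=2.3,fy=2.3,interpolation=2); b=cv2.resize(c,None,fx=3,fy=3,interpolation=2)
cv2.imwrite('pics/crop1.png',b)
c=load('scene0'); s=load('side0')
for z in(18,): 
  print('nose',onz(c,358,214,18),'tail',onz(c,369,173,18))
  print('side nose',onz(s,322,214,18),'tail',onz(s,276,212,18))
def tri(u,v):
  (o1,d1),(o2,d2)=ray(c,*u),ray(s,*v); k=np.linalg.lstsq(np.c_[d1,-d2],o2-o1,rcond=None)[0]
  p,q=o1+k[0]*d1,o2+k[1]*d2; return (p+q)/2,np.linalg.norm(p-q)
print('kettle knob',tri((472,249),(340,126))); print('kettle lid',onz(c,469,255,120))
print('cap top',tri((274,171),(344,231)))
E
```

```text
nose [524.37984831  30.39711223  18.        ] tail [395.2291271   64.64033312  18.        ]
side nose [525.82586096  23.29874239  18.        ] tail [397.18747332  70.39336974  18.        ]
kettle knob (array([665.84821969, 281.30220787, 112.36892946]), np.float64(0.5725036716779318))
kettle lid [684.53637428 269.45426584 120.        ]
cap top (array([ 513.90053783, -178.21363581,  194.99165798]), np.float64(9.00437931807563))
```

View pics/crop1.png

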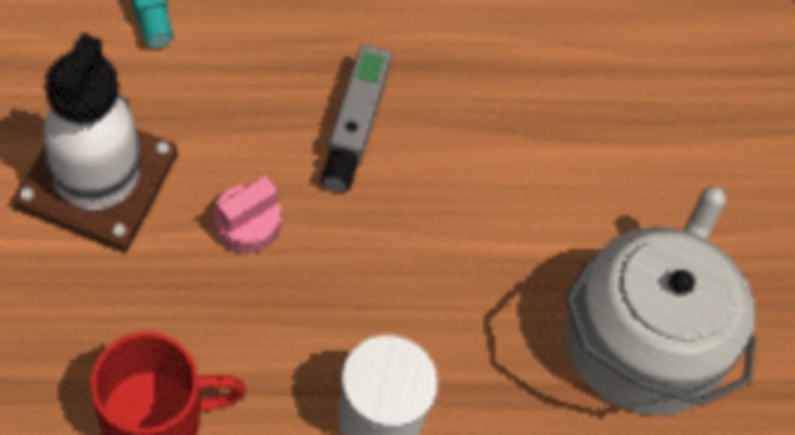

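Crop: the grey thermometer is at crop (357,120), nose down-image. The black cap is on the bottle (82,85), the pink decoy at (248,215), the kettle knob at (680,282) and the spout at (710,200). The choices hold. I'll hover over the thermometer and work out that move.

```bash
cat >> h.py <<'E'
def plan(p,yaw,base=None):
    o=get_obs(); R=Ro.from_euler('xyz',o['tcp_rot']); T=Ro.from_euler('xyz',[np.pi,0,yaw])
    print('from',np.round(o['tool_pos'],1),np.round(o['tcp_rot'],3),'t',round(o['time'],2))
    print('shift m',np.round(R.inv().apply(np.array(p)-o['tool_pos'])/1000,4),'turn',np.round((R.inv()*T).as_rotvec(),4))
def tri(c,s,u,v):
  (o1,d1),(o2,d2)=ray(c,*u),ray(s,*v); k=np.linalg.lstsq(np.c_[d1,-d2],o2-o1,rcond=None)[0]
  p,q=o1+k[0]*d1,o2+k[1]*d2; return (p+q)/2,np.linalg.norm(p-q)
E
python3 - <<'E'
from h import *
plan([461,47,380],2.82)
s=load('side0')['color'][:,:,::-1]
a=cv2.resize(s[105:195,290:400],None,fx=3.6,fy=3.6,interpolation=2);b=cv2.resize(s[205:305,290:400],None,fx=3.6,fy=3.6,interpolation=2)
cv2.imwrite('pics/crop2.png',np.hstack([np.vstack([a,np.zeros((36,396,3),np.uint8)]),b]))
E
```

```text
from [232.9 470.4 404.2] [-3.14  -0.     2.682] t 0.15
shift m [-0.3923 -0.2782  0.0245] turn [-0.0012 -0.0002 -0.1382]
```

View pics/crop2.png

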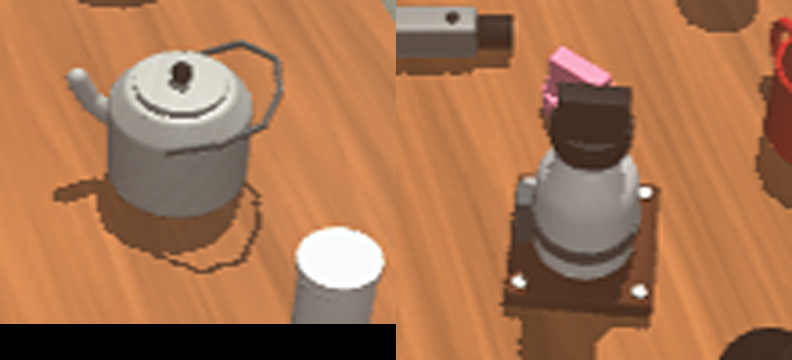

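Side crop: knob at side px (340.3,125.8), kettle body centre u≈339.4, spout tip (311,126). The bottle holder screws and the cap bar's top edge, (335,228) to (356,229), are visible.

```bash
python3 -m pendant '[[[-0.392,-0.278,0.0245],[0,0,-0.138],0.0918],[[-0.392,-0.278,0.0245],[0,0,-0.138],0.0918],[[-0.392,-0.278,0.0245],[0,0,-0.138],0.0918],[[-0.392,-0.278,0.0245],[0,0,-0.138],0.0918],[[-0.392,-0.278,0.0245],[0,0,-0.138],0.0918],[[-0.392,-0.278,0.0245],[0,0,-0.138],0.0918],[[-0.392,-0.278,0.0245],[0,0,-0.138],0.0918],[[-0.392,-0.278,0.0245],[0,0,-0.138],0.0918],[[-0.392,-0.278,0.0245],[0,0,-0.138],0.0918],[[-0.392,-0.278,0.0245],[0,0,-0.138],0.0918]]' && python3 -m pendant '[[[0,0,0],[0,0,0],0.0918],[[0,0,0],[0,0,0],0.0918],[[0,0,0],[0,0,0],0.0918]]'
python3 - <<'E'
from h import *
c=load('scene0');s=load('side0')
print('knob',tri(c,s,(471.7,249),(340.3,125.8)));print('spout',tri(c,s,(482.7,220),(310.8,126.4)))
p=onz(s,339.4,164.7,0);o,_=ray(s,0,0);d=(p-o)[:2];d/=np.linalg.norm(d);print('kettle axis by base',p[:2]+66*d)
print('holder',tri(c,s,(276.7,211.7),(341.5,270.8)))
for a,b in(((299.3,204),(355.2+14,258.3)),((254,219.3),(323.9,283.3)),((285,231.7),(357.8,285.8))):print(tri(c,s,a,b))
snap('wrist','w1');plan([461,47,380],2.82)
E
```

```text
time: 0.98
tool_pos: [429.2, 105.1, 383.6]
tcp_rot: [3.141, 0.0, 2.82]
contact_force: [1.0, 0.6, -0.0]
grip_width: 91.8
time: 1.23
tool_pos: [428.5, 107.2, 383.4]
tcp_rot: [3.141, -0.001, 2.819]
contact_force: [-1.3, 0.1, 0.3]
grip_width: 91.9
knob (array([666.48906711, 280.17646221, 113.87889732]), np.float64(0.7401302618553544))
spout (array([581.08995847, 324.57972804,  95.78871047]), np.float64(0.9800910254771412))
kettle axis by base [671.23693428 284.02231122]
holder (array([ 517.87205069, -182.2832634 ,   16.46619249]), np.float64(1.3034469547456808))
(array([ 562.83209611, -156.23493901,   73.96390882]), np.float64(94.51659109964406))
(array([ 491.65760436, -220.2315177 ,  -14.65616966]), np.float64(80.01017069553782))
(array([ 553.20900733, -179.45951563,  -59.6752843 ]), np.float64(40.01324294302226))
from [428.2 107.8 383.5] [ 3.141e+00 -1.000e-03  2.821e+00] t 1.28
shift m [-0.0503 -0.0474  0.0035] turn [ 0.0002 -0.0008  0.0005]
```

View pics/w1.png

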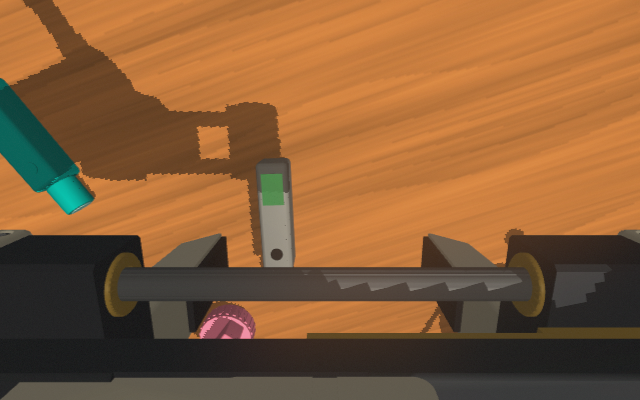

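Wrist: the thermometer's top face runs from its tail (274,160) down past (278,265), nose hidden behind the gripper. Teal decoy is far left, pink cap at (228,325).

```bash
python3 - <<'E'
from h import *
w=load('w1')
m=w['color'][160:268,240:310].astype(int); grey=(abs(m[...,0]-m[...,2])<22)&(m.sum(2)>250)|((m[...,1]-m[...,0]>20))
P=[]
for r in range(12,106,6):
    x=np.where(grey[r])[0]
    if len(x): P.append((240+x.min(),160+r,240+x.max(),onz(w,240+x.min(),160+r,36)[:2],onz(w,240+x.max(),160+r,36)[:2]))
for p in P[::4]: print(p, np.linalg.norm(p[3]-p[4]))
M=np.array([(p[3]+p[4])/2 for p in P]); d=M[-1]-M[0]; print('axis',M[0],M[-1],'yaw',np.arctan2(d[1],d[0]))
print('tail',onz(w,274,158,36))
c=load('scene0');s=load('side0')
print(onz(c,358,214.5,15),tri(c,s,(285,231.7),(359.2,258.3)),tri(c,s,(254,219.3),(357.8,285.8)))
E
```

```text
(np.int64(260), 172, np.int64(289), array([398.59709281,  54.76580602]), array([407.13335279,  80.12868021])) 26.760850533600802
(np.int64(258), 196, np.int64(290), array([419.29780146,  44.72915802]), array([428.8819155 ,  73.20287965])) 30.043436317866927
(np.int64(260), 220, np.int64(291), array([441.9515373 ,  37.95890146]), array([451.4015185 ,  66.03154236])) 29.62052179834387
(np.int64(262), 244, np.int64(293), array([465.42292123,  30.944284  ]), array([475.04428177,  59.52331112])) 30.15512177930213
axis [402.8652228   67.44724312] [488.15238905  39.06578212] yaw -0.32124822619623566
tail [390.58565278  71.57615701  36.        ]
[524.21454168  30.59427528  15.        ] (array([ 577.31346515, -157.99806434,   17.42085866]), np.float64(0.12791563833729297)) (array([ 542.9837312 , -240.21834624,   18.99171481]), np.float64(0.30938889253375945))
```

```bash
python3 - <<'E'
from h import *
plan([458.5,49,182.5],2.8204)
E
```

```text
from [428.2 107.8 383.5] [ 3.141e+00 -1.000e-03  2.821e+00] t 1.28
shift m [-0.0474 -0.0463  0.201 ] turn [ 0.0002 -0.0008  0.0001]
```

```bash
python3 -m pendant '[[[-0.0474,-0.0463,0.03],[0,0,0],0.0918],[[-0.0474,-0.0463,0.06],[0,0,0],0.0918],[[-0.0474,-0.0463,0.095],[0,0,0],0.0918],[[-0.0474,-0.0463,0.13],[0,0,0],0.0918],[[-0.0474,-0.0463,0.16],[0,0,0],0.0918],[[-0.0474,-0.0463,0.18],[0,0,0],0.0918],[[-0.0474,-0.0463,0.19],[0,0,0],0.0918],[[-0.0474,-0.0463,0.195],[0,0,0],0.0918],[[-0.0474,-0.0463,0.195],[0,0,0],0.0918],[[-0.0474,-0.0463,0.195],[0,0,0],0.0918]]'
python3 - <<'E'
from h import *
plan([458.5,49,182.5],2.8204); snap('wrist','w2')
E
```

```text
time: 2.12
tool_pos: [459.2, 49.2, 189.2]
tcp_rot: [3.141, 0.001, 2.822]
contact_force: [0.6, 0.3, 0.4]
grip_width: 91.8
from [459.2  49.2 189.2] [3.141e+00 1.000e-03 2.822e+00] t 2.12
shift m [ 0.0006 -0.0004  0.0067] turn [0.0003 0.0007 0.0013]
```

View pics/w2.png

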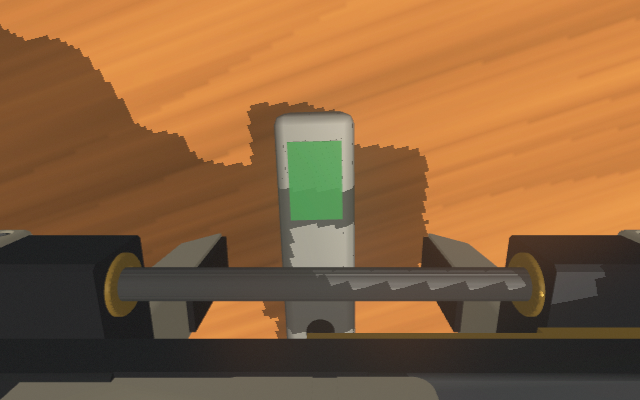

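```bash
python3 - <<'E'
from h import *
w=load('w2')
a=[onz(w,*p,36) for p in((277,180),(287,325),(354,180),(354,325))]
L=a[1]-a[0];R=a[3]-a[2];print(a,np.arctan2(L[1],L[0]),np.arctan2(R[1],R[0]),np.linalg.norm(a[0]-a[2]),np.linalg.norm(a[1]-a[3]))
for v in (112,116): 
  t=onz(w,315,v,33);print('tail',t, t[:2]+70*np.array([np.cos(.325),-np.sin(.325)]))
b=[onz(w,*p,36) for p in((288,142),(341,142),(290,220),(342,220))]; d=(b[2]+b[3]-b[0]-b[1]); print('label yaw',np.arctan2(d[1],d[0]))
E
```

```text
[array([412.65348831,  45.87973881,  36.        ]), array([472.52721278,  28.17138618,  36.        ]), array([421.86268467,  73.50043867,  36.        ]), array([481.48549759,  55.01537787,  36.        ])] -0.28756389522936804 -0.30063610147933867 29.115500307341573 28.29930664722904
tail [393.58334173  67.47610859  33.        ] [459.91889257  45.12449358]
tail [394.9423077   67.01322804  33.        ] [461.27785855  44.66161303]
label yaw -0.3092501770066179
```

```bash
python3 -m pendant '[[[-0.002,-0.002,0.004],[0,0,-0.014],0.0918],[[-0.002,-0.002,0.0067],[0,0,-0.014],0.0918],[[-0.002,-0.002,0.0067],[0,0,-0.014],0.04],[[-0.002,-0.002,0.0067],[0,0,-0.014],0.0],[[-0.002,-0.002,0.0067],[0,0,-0.014],0.0],[[-0.002,-0.002,0.0067],[0,0,-0.014],0.0],[[-0.002,-0.002,0.0067],[0,0,-0.014],0.0],[[-0.002,-0.002,0.0067],[0,0,-0.014],0.0],[[-0.002,-0.002,0.0067],[0,0,-0.014],0.0],[[-0.002,-0.002,0.0067],[0,0,-0.014],0.0]]'
python3 - <<'E'
from h import *
K=np.array([669,282.]);a=0.5; print(K-(66+70+90)*np.array([np.cos(a),np.sin(a)]))
o=get_obs();print(o['grip_width'],o['tcp_rot'])
E
```

```text
time: 3.0
tool_pos: [460.3, 45.6, 182.0]
tcp_rot: [3.142, 0.0, 2.834]
contact_force: [0.5, 0.6, 0.2]
grip_width: 42.8
[470.66634101 173.64982828]
42.79824908066588 [3.14152720e+00 1.06604462e-05 2.83377783e+00]
```

```bash
python3 -m pendant '[[[0,0,0],[0,0,0],0.0],[[0,0,0],[0,0,0],0.0],[[0,0,0],[0,0,0],0.0],[[0,0,0],[0,0,0],0.0],[[0,0,-0.005],[0,0,0],0.0],[[0,0,-0.015],[0,0,0],0.0],[[0,0,-0.028],[0,0,0],0.0],[[0,0,-0.037],[0,0,0],0.0],[[0,0,-0.037],[0,0,0],0.0],[[0,0,-0.037],[0,0,0],0.0]]'
python3 - <<'E'
from h import *
plan([465.5,183.7,219],np.pi+0.45)
snap('side','s1');snap('wrist','w3')
E
```

```text
time: 3.83
tool_pos: [460.4, 45.6, 219.4]
tcp_rot: [3.141, 0.001, 2.834]
contact_force: [-0.4, -0.2, -2.2]
grip_width: 29.7
from [460.4  45.6 219.4] [3.141e+00 1.000e-03 2.834e+00] t 3.83
shift m [0.037  0.1331 0.0004] turn [-1.000e-04  1.300e-03 -7.578e-01]
```

```bash
python3 -m pendant '[[[0.004,0.0133,0],[0,0,-0.06],0.0],[[0.008,0.03,0],[0,0,-0.15],0.0],[[0.012,0.05,0],[0,0,-0.25],0.0],[[0.018,0.07,0],[0,0,-0.36],0.0],[[0.023,0.09,0],[0,0,-0.47],0.0],[[0.028,0.108,0],[0,0,-0.58],0.0],[[0.033,0.122,0],[0,0,-0.67],0.0],[[0.036,0.13,0],[0,0,-0.73],0.0],[[0.037,0.133,0],[0,0,-0.758],0.0],[[0.037,0.133,0],[0,0,-0.758],0.0]]'
python3 -m pendant '[[[0,0,0],[0,0,0],0.0],[[0,0,0],[0,0,0],0.0]]'
python3 - <<'E'
from h import *
s=snap('side','s2');c=snap('scene','c2');snap('wrist','w4');plan([465.5,183.7,219],np.pi+0.45)
a=cv2.resize(s['color'][60:260,190:420,::-1],(575,500))
b=cv2.resize(c['color'][130:310,340:520,::-1],(500,500))
cv2.imwrite('pics/m2.png',cv2.resize(np.hstack([a,b]),(799,372)))
E
```

```text
time: 4.77
tool_pos: [465.1, 184.1, 218.3]
tcp_rot: [3.141, -0.001, -2.69]
contact_force: [0.3, 0.2, -2.2]
grip_width: 29.9
time: 4.93
tool_pos: [465.4, 183.0, 218.7]
tcp_rot: [3.142, -0.001, -2.693]
contact_force: [-0.5, -0.1, -2.1]
grip_width: 29.7
from [465.5 183.  218.9] [ 3.142 -0.    -2.693] t 5.08
shift m [-0.0003  0.0006 -0.0001] turn [ 0.     -0.0001 -0.0013]
```

View pics/m2.png

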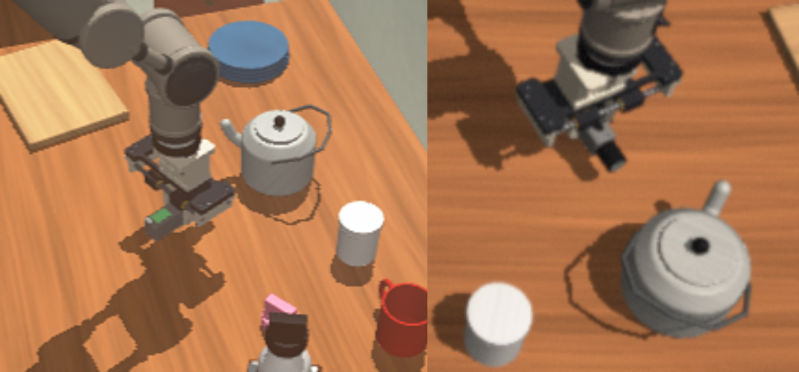

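Side and scene: the thermometer is in the jaws with its nose toward the kettle. I'll check level and aim numerically by comparing the green label and nose tip with predictions.

```bash
python3 - <<'E'
from h import *
def green(w):
    h=cv2.cvtColor(w['color'],cv2.COLOR_RGB2HSV); m=cv2.inRange(h,(50,90,40),(80,255,255)); n,l,s,ct=cv2.connectedComponentsWithStats(m); i=1+np.argmax(s[1:,4]); return s[i],ct[i]
for n in('w1','w2','w3','w4'): print(n,*green(load(n)))
w=load('w2'); sb,_=green(w)
def corners(s):x,y,ww,h,_=s;return [(x,y),(x+ww,y),(x,y+h),(x+ww,y+h)]
Rt=lambda p,r:(np.array(p),Ro.from_euler('xyz',r))
p,R=Rt([459.2,49.2,189.2],[3.141,.001,2.822]); Rg=Ro.from_euler('z',-0.30)
P=np.array([onz(w,*q,36) for q in corners(sb)]); L=Rg.inv().apply(P-[460.5,46,18]); print('label in thermo',L.round(1))
c=load('c2'); w4=load('w4'); Ct=np.array([465.5,183,55]); Rn=Ro.from_euler('z',.4485)
print('pred w4',proj(w4,Ct+Rn.apply(L)).round(1).tolist(),'got',corners(green(w4)[0]))
Q=np.array([[70,0,0],[70,0,14],[70,14,0],[70,-14,0],[70,0,-14]])
print('lens pred scene',proj(c,Ct+Rn.apply(Q)).round(1).tolist())
m=c['color'][190:225,415:450].sum(2); cv2.imwrite('pics/n.png',cv2.resize(c['color'][180:230,400:450,::-1],(500,500),interpolation=0))
ys,xs=np.where(m<110); print('dark tip', 415+xs[ys==ys.max()],190+ys.max(), 415+xs.max(),190+ys[xs==xs.max()])
E
```

```text
w1 [261 174  23  31 647] [271.92581144 188.83153014]
w2 [ 287  141   55   79 4073] [314.88436042 179.83550209]
w3 [ 295  137   57   83 4627] [323.55089691 177.74000432]
w4 [ 295  137   58   83 4648] [323.59251291 177.62607573]
label in thermo [[-60.2  -9.8  18. ]
 [-59.8  10.5  18. ]
 [-29.7 -11.2  18. ]
 [-29.3  10.2  18. ]]
pred w4 [[291.7, 134.4], [350.1, 135.5], [289.8, 218.3], [348.0, 219.5]] got [(np.int32(295), np.int32(137)), (np.int32(353), np.int32(137)), (np.int32(295), np.int32(220)), (np.int32(353), np.int32(220))]
lens pred scene [[431.0, 208.9], [432.1, 206.2], [435.7, 206.9], [426.3, 211.0], [429.9, 211.6]]
dark tip [427 428] 210 434 [206]
```

View pics/n.png

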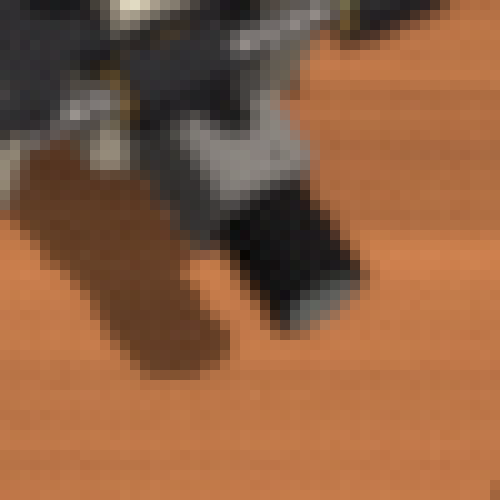

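Lens at scene (432.3,210.3) against predicted (431,208.9). The label matches and is level, the gap to the wall is ≈90 mm, and the aim is within a few mm. Hold for 2.5 s.

```bash
for i in 1 2 3; do python3 -m pendant '[[[0,0,0],[0,0,0],0],[[0,0,0],[0,0,0],0],[[0,0,0],[0,0,0],0],[[0,0,0],[0,0,0],0],[[0,0,0],[0,0,0],0],[[0,0,0],[0,0,0],0],[[0,0,0],[0,0,0],0],[[0,0,0],[0,0,0],0],[[0,0,0],[0,0,0],0],[[0,0,0],[0,0,0],0]]'; done
```

```text
time: 5.92
tool_pos: [465.4, 183.6, 219.0]
tcp_rot: [3.142, 0.0, -2.691]
contact_force: [0.8, -1.1, -0.6]
grip_width: 29.6
time: 6.75
tool_pos: [465.4, 183.6, 219.0]
tcp_rot: [3.142, 0.0, -2.691]
contact_force: [0.6, 0.1, -2.2]
grip_width: 29.8
time: 7.58
tool_pos: [465.4, 183.6, 219.0]
tcp_rot: [3.142, 0.0, -2.691]
contact_force: [0.7, 0.1, -2.6]
grip_width: 29.9
```

```bash
python3 -m pendant '[[[0,0,0.01],[0,0,0],0],[[0,0,0.02],[0,0,0],0],[[0,0,0.028],[0,0,0],0],[[0,0,0.033],[0,0,0],0],[[0,0,0.035],[0,0,0],0],[[0,0,0.036],[0,0,0],0],[[0,0,0.0365],[0,0,0],0],[[0,0,0.037],[0,0,0],0],[[0,0,0.037],[0,0,0],0],[[0,0,0.037],[0,0,0],0]]'
```

```text
time: 8.42
tool_pos: [465.5, 183.6, 182.3]
tcp_rot: [-3.142, 0.001, -2.691]
contact_force: [-0.6, -0.4, -1.7]
grip_width: 29.7
```

```bash
python3 -m pendant '[[[0,0,0.0005],[0,0,0],0],[[0,0,0.0008],[0,0,0],0],[[0,0,0.0008],[0,0,0],0],[[0,0,0.0008],[0,0,0],0.04],[[0,0,0.0008],[0,0,0],0.07],[[0,0,0.0008],[0,0,0],0.0918],[[0,0,0.0008],[0,0,0],0.0918],[[0,0,0.0008],[0,0,0],0.0918],[[0,0,0.0008],[0,0,0],0.0918],[[0,0,0.0008],[0,0,0],0.0918]]'; python3 -m pendant '[[[0,0,0],[0,0,0],0.0918],[[0,0,-0.01],[0,0,0],0.0918],[[0,0,-0.03],[0,0,0],0.0918],[[0,0,-0.06],[0,0,0],0.0918],[[0,0,-0.1],[0,0,0],0.0918],[[0,0,-0.14],[0,0,0],0.0918],[[0,0,-0.18],[0,0,0],0.0918],[[0,0,-0.215],[0,0,0],0.0918],[[0,0,-0.235],[0,0,0],0.0918],[[0,0,-0.235],[0,0,0],0.0918]]'
python3 - <<'E'
from h import *
s=load('side0');c=load('scene0')
# cap bar from initial views: top at z=196
for p in((335,228.3),(355.6,229.4)):print('side edge pts z196',onz(s,*p,196))
for p in((273.5,168.5),(274.5,177)):print('scene',onz(c,*p,196))
print(proj(c,[[518.5,-182,196],[518.5,-182,170]]),proj(s,[[518.5,-182,196]]))
cv2.imwrite('pics/cap.png',np.hstack([cv2.resize(q,(390,390),interpolation=2) for q in(c['color'][160:212,250:302,::-1],s['color'][218:270,318:370,::-1])]))
plan([518.5,-182,430],2.2)
snap('wrist','w5')
E
```

```text
time: 9.25
tool_pos: [465.4, 183.6, 181.1]
tcp_rot: [3.142, 0.0, -2.691]
contact_force: [0.0, -0.5, 0.6]
grip_width: 72.1
time: 10.08
tool_pos: [465.6, 183.7, 422.1]
tcp_rot: [-3.139, 0.01, -2.691]
contact_force: [0.2, -0.2, 0.8]
grip_width: 91.9
side edge pts z196 [ 497.64963184 -168.95288447  196.        ]
side edge pts z196 [ 544.6168237  -186.79416442  196.        ]
scene [ 503.8004925  -176.64412768  196.        ]
scene [ 527.39979813 -172.92399106  196.        ]
[[270.79815335 173.75029449]
 [271.79617423 179.88720652]] [[344.82540598 230.38370352]]
from [465.6 183.7 422.1] [-3.139  0.01  -2.691] t 10.08
shift m [ 0.1114 -0.3523 -0.0083] turn [0.0051 0.0101 1.3919]
```

View pics/cap.png

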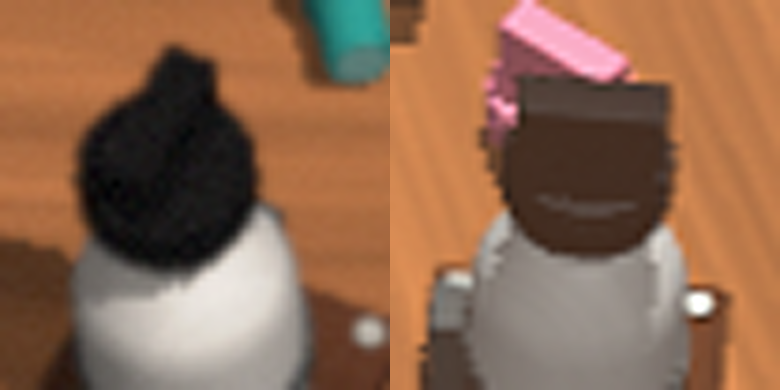

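Cap crops: the bar runs from −x,+y to +x,−y, yaw ≈ −0.4, which agrees with the holder's −23°. I'll grip at tool yaw −0.40, because joint 6 then runs 1.63 → 0.06 and stays in range. Getting there means unwinding with +z tool turns totalling 3.99 rad.

```bash
python3 -m pendant '[[[0.111,-0.352,0],[0,0,0.12],0.0918],[[0.111,-0.352,0],[0,0,0.24],0.0918],[[0.111,-0.352,0],[0,0,0.36],0.0918],[[0.111,-0.352,0],[0,0,0.48],0.0918],[[0.111,-0.352,0],[0,0,0.6],0.0918],[[0.111,-0.352,0],[0,0,0.72],0.0918],[[0.111,-0.352,0],[0,0,0.84],0.0918],[[0.111,-0.352,0],[0,0,0.96],0.0918],[[0.111,-0.352,0],[0,0,1.08],0.0918],[[0.111,-0.352,0],[0,0,1.2],0.0918]]'
for i in 1 2; do python3 -m pendant '[[[0,0,0],[0,0,0.12],0.0918],[[0,0,0],[0,0,0.24],0.0918],[[0,0,0],[0,0,0.36],0.0918],[[0,0,0],[0,0,0.48],0.0918],[[0,0,0],[0,0,0.6],0.0918],[[0,0,0],[0,0,0.72],0.0918],[[0,0,0],[0,0,0.84],0.0918],[[0,0,0],[0,0,0.96],0.0918],[[0,0,0],[0,0,1.08],0.0918],[[0,0,0],[0,0,1.2],0.0918]]'; done
python3 - <<'E'
from h import *
plan([518.5,-183,420],-0.4); print(get_obs()['joint_positions'])
E
```

```text
time: 10.97
tool_pos: [518.5, -187.4, 414.0]
tcp_rot: [-3.139, -0.001, 2.381]
contact_force: [-1.0, 0.5, -0.2]
grip_width: 92.2
time: 11.8
tool_pos: [518.3, -181.5, 414.5]
tcp_rot: [-3.138, -0.0, 1.186]
contact_force: [-0.1, 0.8, 0.2]
grip_width: 91.9
time: 12.63
tool_pos: [518.3, -181.5, 414.5]
tcp_rot: [-3.14, 0.003, -0.014]
contact_force: [0.2, -0.2, -0.1]
grip_width: 91.8
from [ 518.3 -181.5  414.5] [-3.14e+00  3.00e-03 -1.40e-02] t 12.63
shift m [ 0.0002  0.0015 -0.0055] turn [-0.001   0.0033  0.3858]
[-4.76447833e-01  3.80031270e-01  1.43919891e+00  1.20967803e-04
  1.32579705e+00  1.10851409e+00]
```

```bash
python3 -m pendant '[[[0,0,-0.005],[-0.001,0.003,0.12],0.0918],[[0,0,-0.005],[-0.001,0.003,0.24],0.0918],[[0,0,-0.005],[-0.001,0.003,0.386],0.0918],[[0,0,-0.005],[-0.001,0.003,0.386],0.0918],[[0,0,-0.005],[-0.001,0.003,0.386],0.0918],[[0,0,-0.005],[-0.001,0.003,0.386],0.0918]]'
python3 - <<'E'
from h import *
w=snap('wrist','w6'); c=snap('scene','c6');o=get_obs();print(o['tool_pos'],o['tcp_rot'])
g=cv2.cvtColor(w['color'],cv2.COLOR_RGB2LAB); l=cv2.createCLAHE(4,(4,4)).apply(g[...,0]); g[...,0]=l
a=cv2.cvtColor(g,cv2.COLOR_LAB2BGR)
b=cv2.resize(c['color'][130:290,330:530,::-1],(160,128)); a[:128,:160]=b
cv2.imwrite('pics/w6v.png',a)
E
```

```text
time: 13.13
tool_pos: [518.5, -181.6, 420.4]
tcp_rot: [3.141, -0.001, -0.391]
contact_force: [0.2, 0.2, -0.0]
grip_width: 92.0
[ 518.55926325 -181.62016944  420.74078667] [ 3.14133614e+00 -2.26944792e-03 -3.91870546e-01]
```

View pics/w6v.png

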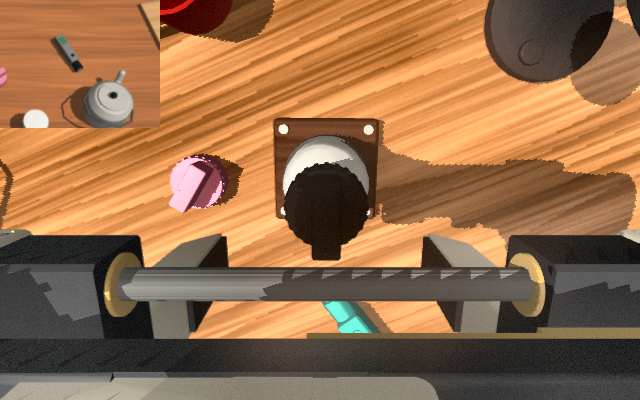

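Wrist: cap at (326,205), bar vertical in the image and ending at (312–340,258). The holder screws are level, so yaw matches. Inset: the thermometer lies flat near the kettle. I'll check the bar centre numerically.

```bash
python3 - <<'E'
from h import *
w=load('w6')
print('bar end',onz(w,312.5,257,196),onz(w,340,257,196),'mid',onz(w,326.2,260,196))
s=[onz(w,*p,18) for p in((283.5,129.5),(368,129.5))];d=s[1]-s[0];print('screws',s,'yaw of line',np.arctan2(d[1],d[0]))
g=w['color'].sum(2).astype(int); m=((g<170)&(g>=0)).astype(np.uint8); m[:165]=0;m[235:]=0;m[:,:270]=0;m[:,385:]=0
for v in(195,205,215): x=np.where(m[v])[0]; print(v,x.min(),x.max(),onz(w,(x.min()+x.max())/2,v,168.5))
cv2.imwrite('pics/barz.png',cv2.resize(np.clip(w['color'][160:265,275:380].astype(int)*5,0,255).astype(np.uint8)[:,:,::-1],(525,525),interpolation=2))
plan([518.5,-182,420],-0.395)
E
```

```text
bar end [ 499.73908491 -165.91489966  196.        ] [ 493.28008127 -181.51312358  196.        ] mid [ 494.68100858 -172.92648909  196.        ]
screws [array([ 574.14925651, -158.38186772,   18.        ]), array([ 540.33613221, -240.03394173,   18.        ])] yaw of line -1.9634089321756671
195 286 374 [ 525.46958988 -188.51278462  168.5       ]
205 284 374 [ 519.34218669 -185.28050485  168.5       ]
215 286 365 [ 513.7697419  -180.44197218  168.5       ]
from [ 518.6 -181.6  420.7] [ 3.141e+00 -2.000e-03 -3.920e-01] t 13.23
shift m [0.0001 0.0004 0.0007] turn [ 0.0003 -0.0023  0.0031]
```

View pics/barz.png

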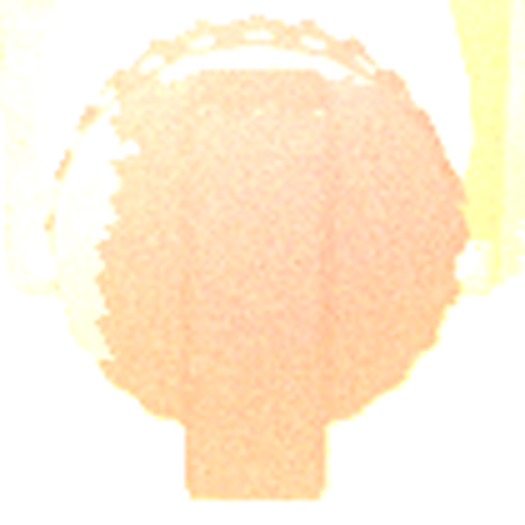

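```bash
python3 -m pendant '[[[-0.0005,0,0.015],[0,-0.002,0],0.0918],[[-0.0005,0.0005,0.03],[0,-0.002,0],0.0918],[[-0.0005,0.0005,0.045],[0,-0.002,0],0.0918],[[-0.0005,0.0005,0.058],[0,-0.002,0],0.0918],[[-0.0005,0.0005,0.066],[0,-0.002,0],0.0918],[[-0.0005,0.0005,0.07],[0,-0.002,0],0.0918],[[-0.0005,0.0005,0.071],[0,-0.002,0],0.0918],[[-0.0005,0.0005,0.071],[0,-0.002,0],0.06],[[-0.0005,0.0005,0.071],[0,-0.002,0],0.03],[[-0.0005,0.0005,0.071],[0,-0.002,0],0.0]]'
python3 -m pendant '[[[0,0,0],[0,0,0],0],[[0,0,0],[0,0,0],0],[[0,0,0],[0,0,0],0],[[0,0,0],[0,0,0],0],[[0,0,0],[0,0,0],0],[[0,0,0],[0,0,0],0],[[0,0,0],[0,0,0],0],[[0,0,0],[0,0,0],0],[[0,0,0],[0,0,0],0],[[0,0,0],[0,0,0],0]]'
```

```text
time: 14.07
tool_pos: [518.3, -182.1, 350.9]
tcp_rot: [3.141, -0.003, -0.394]
contact_force: [0.2, 0.2, -0.4]
grip_width: 76.4
time: 14.9
tool_pos: [518.2, -182.0, 350.1]
tcp_rot: [3.141, -0.001, -0.394]
contact_force: [-0.4, 0.2, 0.0]
grip_width: 17.8
```

```bash
python3 -m pendant '[[[0,0,0.001],[0,0,0],0],[[0,0,0.002],[0,0,0],0],[[0,0,0.003],[0,0,0],0],[[0,0,0.004],[0,0,0],0],[[0,0,0.005],[0,0,0],0],[[0,0,0.006],[0,0,0],0],[[0,0,0.006],[0,0,0],0],[[0,0,0.006],[0,0,0],0],[[0,0,0.006],[0,0,0],0]]'; python3 -c "
from h import *
for i in range(3):
  snap('side','s7'); o=get_obs(); print(o['tool_pos'],o['contact_force'],o['moment'],o['grip_width'])"
```

```text
time: 15.65
tool_pos: [518.1, -182.0, 345.1]
tcp_rot: [3.141, -0.002, -0.394]
contact_force: [-2.5, 1.5, 7.9]
grip_width: 17.9
[ 518.06890639 -181.96564286  345.11852395] [-3.39169303  1.41364103  7.63124445] [ 0.20064158  0.65263885 -0.02054282] 17.87947616064052
[ 518.06968843 -181.98414247  345.14321422] [-2.48288248  1.609892    7.59575564] [ 0.19103688  0.67607584 -0.00573768] 17.696866853142705
[ 518.07409607 -181.98739899  345.15508458] [-3.20386237  0.2082345   7.59561302] [ 0.19474103  0.66294101 -0.01084761] 17.91612476047125
```

```bash
python3 -m pendant '[[[0,0,0.0005],[0,0,0],0],[[0,0,0.0013],[0,0,0],0],[[0,0,0.0013],[0,0,0],0],[[0,0,0.0013],[0,0,0],0],[[0,0,0.0013],[0,0,0],0]]'; python3 -c "
from h import *
for i in range(3):
  snap('side','s7'); o=get_obs(); print(o['tool_pos'],o['contact_force'],o['moment'],o['grip_width'])"
```

```text
time: 16.22
tool_pos: [518.1, -181.9, 343.9]
tcp_rot: [3.141, -0.002, -0.394]
contact_force: [-2.9, 1.7, 8.7]
grip_width: 17.9
[ 518.07765371 -181.97043052  343.9101709 ] [-2.94545754  0.89546904  8.13849951] [ 0.21710742  0.70924604 -0.0159653 ] 17.807287354023327
[ 518.07752905 -181.95964314  343.94372421] [-2.55523194  0.59137102  8.01643377] [0.2102406  0.66656801 0.00939915] 17.684269005691302
[ 518.06888767 -181.97300013  343.89899491] [-2.48324402  1.82572726  7.58629409] [0.20285715 0.68488886 0.00991555] 17.69382620585813
```

```bash
python3 -m pendant '[[[0,0,0.0003],[0,0,0],0],[[0,0,0.0003],[0,0,-0.05],0],[[0,0,0.0003],[0,0,-0.13],0],[[0,0,0.0003],[0,0,-0.22],0],[[0,0,0.0003],[0,0,-0.31],0],[[0,0,0.0003],[0,0,-0.4],0],[[0,0,0.0003],[0,0,-0.45],0],[[0,0,0.0003],[0,0,-0.45],0]]'; python3 -c "
from h import *
o=get_obs(); print(o['tool_pos'],o['contact_force'],o['moment'],o['grip_width'])"
```

```text
time: 17.03
tool_pos: [518.6, -182.2, 344.0]
tcp_rot: [3.139, -0.004, 0.059]
contact_force: [0.5, 0.1, 8.5]
grip_width: 17.7
[ 518.57272874 -182.2176857   344.01504478] [0.46601085 0.06480288 8.5163747 ] [0.01054493 0.30120871 0.02723381] 17.69124188952964
```

```bash
python3 -m pendant '[[[0,0,0.0001],[0,0,-0.06],0],[[0,0,0.0001],[0,0,-0.17],0],[[0,0,0.0001],[0,0,-0.29],0],[[0,0,0.0001],[0,0,-0.41],0],[[0,0,0.0001],[0,0,-0.53],0],[[0,0,0.0001],[0,0,-0.65],0],[[0,0,0.0001],[0,0,-0.77],0],[[0,0,0.0001],[0,0,-0.88],0],[[0,0,0.0001],[0,0,-0.98],0],[[0,0,0.0001],[0,0,-1.05],0]]';python3 -m pendant '[[[0,0,0],[0,0,-0.02],0],[[0,0,0],[0,0,-0.04],0],[[0,0,0],[0,0,-0.04],0]]'; python3 -c "
from h import *
s=snap('side','s8'); o=get_obs(); print(o['tool_pos'],o['tcp_rot'],o['contact_force'],o['moment'],o['grip_width'])
w=snap('wrist','w8')
a=cv2.resize(s['color'][180:290,290:400,::-1],(390,390));b=cv2.resize(np.clip(w['color'][100:340,200:440].astype(int)*2,0,255).astype(np.uint8)[:,:,::-1],(390,390))
cv2.imwrite('pics/v8.png',np.hstack([a,b]))"
```

```text
time: 17.87
tool_pos: [518.5, -182.3, 343.9]
tcp_rot: [3.137, 0.001, 1.111]
contact_force: [-0.2, -1.3, 8.0]
grip_width: 17.6
time: 18.12
tool_pos: [518.5, -182.3, 343.9]
tcp_rot: [3.137, 0.001, 1.147]
contact_force: [-1.0, -0.5, 7.6]
grip_width: 17.8
[ 518.49636305 -182.30000195  343.91079459] [3.13707565e+00 7.28365693e-04 1.14604910e+00] [-0.14652592 -0.99034353  8.09942701] [-0.13703879  0.23451262  0.01371766] 17.84672906138784
```

```bash
python3 -m pendant '[[[0,0,-0.002],[0,0,0],0],[[0,0,-0.005],[0,0,0],0],[[0,0,-0.008],[0,0,0],0],[[0,0,-0.011],[0,0,0],0],[[0,0,-0.014],[0,0,0],0],[[0,0,-0.014],[0,0,0],0]]'
```

```text
time: 18.72
tool_pos: [518.2, -182.2, 356.7]
tcp_rot: [3.14, 0.001, 1.146]
contact_force: [-0.2, -1.1, 0.6]
grip_width: 17.8
```

```bash
python3 -m pendant '[[[0,0,-0.006],[0,0,0],0],[[0,0,-0.015],[0,0,0],0],[[0,0,-0.026],[0,0,0],0],[[0,0,-0.038],[0,0,0],0],[[0,0,-0.05],[0,0,0],0],[[0,0,-0.061],[0,0,0],0],[[0,0,-0.069],[0,0,0],0],[[0,0,-0.074],[0,0,0],0],[[0,0,-0.0745],[0,0,0],0],[[0,0,-0.0745],[0,0,0],0]]'; python3 -c "
from h import *
s=snap('side','s9');c=snap('scene','c9'); o=get_obs(); print(o['tool_pos'],o['tcp_rot'],o['contact_force'],o['grip_width'])
x,y=o['tool_pos'][:2]
print('rim pred side z226',proj(s,[[x,y,226],[x,y,278]]),'neck z156',proj(s,[[518.5,-182,156]]),'scene',proj(c,[[x,y,226],[518.5,-182,156]]))
a=cv2.resize(s['color'][140:290,280:430,::-1],(400,400),interpolation=2);b=cv2.resize(c['color'][90:310,230:520,::-1],(400,303))
cv2.imwrite('pics/v9.png',np.hstack([a,np.vstack([b,np.zeros((97,400,3),np.uint8)])]))"
```

```text
time: 19.55
tool_pos: [518.0, -181.9, 431.0]
tcp_rot: [3.141, 0.0, 1.146]
contact_force: [-0.3, -0.4, -1.2]
grip_width: 17.7
[ 517.98778841 -181.89895709  430.31029925] [-3.14132953e+00  1.75858376e-04  1.14576359e+00] [-0.19384752  0.11059051 -0.91631189] 18.105433858018753
rim pred side z226 [[345.16825075 222.71188383]
 [346.18533188 208.63552882]] neck z156 [[344.11208999 240.18193613]] scene [[269.65532481 166.17090442]
 [272.31756928 183.09330735]]
```

View pics/v9.png

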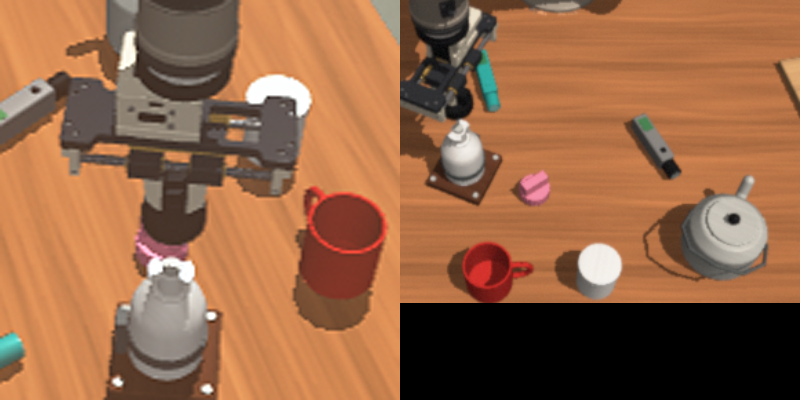

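Side: the cap is in the jaws over the bare neck, rim bottom at v≈230.7, neck top at ≈239.5 (predicted 240.2). Scene: thermometer flat; kettle, tin and mug where they were. Last check is the rim height.

```bash
python3 -c "
from h import *
s=load('s9');a=np.linspace(0,2*np.pi,73)
for z in(218,222,226,230):
  q=proj(s,np.c_[518+29*np.cos(a),-182+29*np.sin(a),0*a+z]);print(z,q[:,1].max(),q[:,0].min(),q[:,0].max())
g=s['color'][215:245,340:350].sum(2);print(g.mean(1).astype(int))
for n in('scene','side'):
  d=np.abs(load('c9' if n=='scene' else 's9')['color'].astype(int)-load(n+'0')['color']).sum(2)
  for k,(x0,y0,x1,y1) in dict(kettle=(435,222,500,292),mug=(272,262,328,310),tin=(355,265,393,308),lamp=(148,212,200,252)).items():
    if n=='scene':print(k,(d[y0:y1,x0:x1]>90).sum())
"
```

```text
218 234.48007157484815 332.94103225127344 357.13887606837
222 233.45184047325662 332.9840945288407 357.2458542221564
226 232.4180779613242 333.02738467884376 357.35339879564987
230 231.37873928400535 333.07090451482804 357.46151429934474
[175 174 183 178 166 161 160 161 162 162 163 162 162 161 160 157 213 353
 359 355 341 435 600 748 715 518 488 457 498 509]
kettle 0
mug 0
tin 0
lamp 0
```

```bash
python3 -c "
from plant import close_job,get_obs
o=get_obs();print(o['time'],o['grip_width'],o['contact_force']);print(close_job())"
```

```text
19.65 18.105433858018753 [-0.19384752  0.11059051 -0.91631189]
the job is handed in; nothing more can be done
None
```

The job is done and handed in at 19.7 s of the 72 s allowed; `close_job()` gave no verdict.

**Thermometer:** I picked up the grey thermometer and held it level with its lens about 90 mm from the kettle's side. It stayed still for about 2.5 s, with its line of aim within a few mm of `kettle_middle`. I then laid it flat on its underside and let go. The scene camera shows it lying where I put it.

**Cap:** I gripped the cap's bar, pushed it down about 6 mm, turned it 88° anticlockwise while it was down, and lifted it freely. It finishes upright in the gripper over the neck.

**Last checks:**
- **Gap:** the gap between cap and neck is 69 mm by arm position and about 74 mm by the side picture. The two differ by about 5 mm, on either side of the 70 mm asked.
- **Push depth:** the arm position gave 6.2 mm and the spring force about 5.2 mm. Both are inside the 5 to 7 mm window, and the cap came free.
- **Other objects:** the before-and-after picture comparison shows no change at the kettle, mug, tin or lamp.

No check failed.

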